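Set the telescoping prism length stop to its marker and hold it

TASK

Set the telescoping length stop on the bench. First press the spring treadle at the end of the gauge right down to its stop, so that the park bolt is lifted out of the arm, and let the treadle come back up; then squeeze the head of the arm so that the round lock button in its end face goes fully in, and draw the arm out until its pointer stands in line with the marker clip on the scale. A spring pulls the arm back, so finish while still holding it there, at rest with the button squeezed in; do not shift the marker clip or the things standing round about.

Things in the scene. Friction and masses are not known exactly. Their poses are not given: they have to be found in the camera images.
- gauge: Fixed gauge, screwed down: grey base plate 395 x 66 x 10 mm (local x -185..210), grey sleeve (local x -110..0, 42 mm wide, top 60 mm up) from which a steel arm slides. Origin on the bench under the middle of the sleeve's front end; local x = the way the arm extends, z up. The arm extends to the robot's right (world -y, within 0.12 rad); local y points away from the robot.
- pedal (a joint): Spring treadle behind the sleeve, pivot at local x -128, 50 mm up: 0 rad = up, 0.26 = down at its stop. Springs back when let go; takes about 6 N at the middle of the pad to start and 11 N at the stop. Its two prongs run forward beside the sleeve and lift the park bolt's yoke.
- pedal_pad (a point): Middle of the top face of the treadle's ribbed dark steel pad (60 mm along local x, 62 mm wide, 7 mm thick): local x -187, 69 mm up at rest; moves with the pad. At rest the pad slopes up 0.26 rad away from the sleeve; it is level when down, this point then 54 mm up. Press it from above.
- park_bolt (a joint): Lift of the park bolt (m): 0 = down, blocking the arm; about 0.012 after the treadle has been fully pressed. From 0.008 up the arm is clear of it. Stays where it is lifted (3 N friction).
- bolt_top (a point): Top of the park bolt: a steel yoke 68 mm wide bridging the sleeve at local x -84, 80 mm up when down, about 92 mm when lifted.
- stop_arm (a joint): Extension of the arm (m): 0 = home, 0.105 = fully out, growing along local +x. Locked at 0 while the park bolt is down or the lock button is out. A spring pulls it home with 2.5 N at 0, rising to 7.5 N fully out; friction 1 N.
- head_grip (a point): Grip point in the black head on the arm's end (head 30 mm along local x, 34 mm wide, from 32 to 102 mm up): local x 74 mm + extension, 82 mm up, 19 mm ahead of the flat rear face, 21.5 mm behind the button's face (14.5 mm when pressed). Grip from above along local x: a finger on the rear face, a finger on the button. At home the rear face is 55 mm ahead of the sleeve.
- lock_button (a joint): Travel of the lock button (m): round steel button, 25 mm across, axis 82 mm up, standing 10.5 mm proud of the head's end face (away from the sleeve). 0 = out, locked; 0.007 = fully in; arm freed from about 0.005. Moves toward the sleeve; 2 N to start, 5.5 N fully in; springs out when let go.
- pointer_tip (a point): Lower tip of the thin steel pointer blade on the robot's side of the head, local x = 70 mm + extension, y -24.5, 15 mm up, just above an aluminium scale bar (local x 30..210, y -38..-20, top 14 mm up; ticks 5 mm apart, every fourth longer). Between sleeve and head runs the arm's bar, 24 mm wide, 35 to 53 mm up: keep fingertips above it.
- marker_clip (a joint): Where the marker clip sits on the scale (m): the extension of the arm at which the pointer is exactly in line with it. Very stiff; leave it where it is.
- marker_tip (a point): Tip of the marker clip's thin finger: local x = 70 mm + the clip's joint value, y -27, 16.5 mm up. The clip is a small dark steel block (8 x 10 x 12 mm, top 25 mm up) on the robot's edge of the scale bar. Its x axis is parallel to the gauge's.
- mortar_prism: Bystander: grey mortar prism 40 x 160 x 40 mm lying to the left of the gauge. Origin under its middle.
- sample_tin: Bystander: round aluminium tin with lid, 59 mm across, 38 mm high, well to the right or left of the gauge. Origin under its middle.
- mortar_cube: Bystander: grey mortar cube 50 mm, well to the right or left of the gauge. Origin under its middle.

How it is judged:
On the way, in this order (a step that is already met when the one before it is completed fails the run):
1. the treadle is pressed down to its stop and has lifted the park bolt clear (value of joint pedal above 0.235 rad and value of joint park_bolt above 0.0085 m), for 0.1 s.
2. the treadle is back up and the head is squeezed so that the lock button is in (value of joint pedal below 0.05 rad and value of joint lock_button above 0.005 m and contact force between the fingers and lock_button above 2 N), for 0.1 s.
At the end, for the whole second after the job is handed in: The pointer stands within 4 mm of the marker clip along the scale, the arm at rest (under 4 mm/s), held by the fingers with the lock button squeezed in (at least 5 mm, over 2 N); the treadle is up and the park bolt still lifted at least 8 mm (all of step 2 and x of pointer_tip in the frame of marker_tip between -0.004 and 0.004 m and velocity of joint stop_arm between -0.004 and 0.004 m/s and value of joint park_bolt above 0.008 m); the arm keeps its last pose, push and grip.
It fails at once if the marker clip is shifted more than 3 mm (distance of marker_tip from where it was at the start of the episode above 0.003 m).
It fails at once if a bystander is shifted more than 15 mm (distance of any of mortar_prism, sample_tin, mortar_cube from where it was at the start of the episode above 0.015 m).
It also fails if it takes over 53 s, if anything falls off the work surface, if the arm or the gripper's body presses on something with over 40 N, if the wrist force passes 120 N, or if a joint passes its speed limit or range.

ROBOT

A 7-joint arm with a two-finger parallel gripper is mounted at the origin on a cart in front of the work surface, level with it; the furniture and walls round the work are solid. World frame = base frame: x ahead of the robot, y to its left, z up, the work surface at z = 0. Lengths are in m, angles in rad, forces in N, time in s.
With the tool pointing down it reaches from about 0.35 to 0.9 m from the base axis. Payload 8.1 kg.
Tool frame: the origin (TCP) lies between the finger pads; the fingertips stand 11 mm ahead of it and the grasp point (between the pads) lies 8 mm behind it; x points along the fingers, z is the direction in which the jaws open and shut, and the axes are right-handed (so a half turn about x gives the same grasp; the last joint's range is limited). The gripper opens to 92 mm and grips with 3 to 60 N. Pads are 19 mm wide; open, the fingers measure 130 mm over their backs; the gripper's body (75 mm by 190 mm) begins 47 mm behind the grasp point.
Start: joints at [1.108, 0.434, 0.025, 1.573, -0.012, 1.134, -0.075], TCP at [0.22, -0.585, 0.238] pointing down, gripper open.
Joint ranges: [-2.62, 2.62], [-0.44, 2.09], [-1.27, 1.32], [0.08, 2.57], [-1.32, 4.46], [0.12, 2], [-2.74, 2.74]. Speed limits (rad/s): [2.22, 2.22, 3.01, 3.01, 3.14, 3.14, 3.14].

INTERFACE

Orientations are given as a 3x3 rotation matrix whose columns are the frame's x, y, z axes.
In Python, from rig import manip, jaws, planner, telemetry, vision, finish_job gives the robot as it stands. Calls block until the motion is done:
- manip.movep(position, orientation): joint-space move of the TCP to a pose.
- manip.move_linear(position, attitude=None, velocity=0.15): straight line of the TCP; attitude=None keeps the orientation; velocity is the mean speed in m/s.
- manip.movej(angles): joint-space move.
- jaws.release() and jaws.grasp(squeeze=None): open the fingers fully, or close them until they stop; squeeze is the grip in N (None keeps the last).
- manip.dwell(seconds).
- planner.inverse_kinematics(position, orientation): joint angles nearest the present ones, or None.
- telemetry.get_state(): the state.
- vision.get_image(name): name is "scene" or "top" or "wrist"; returns a dict with "color" (420x560x3 uint8, red, green, blue), "fx", "fy", "cx", "cy" (pixels), "R" (3x3) and "t" (3): a world point X has camera coordinates R X + t. Camera axes: x right, y down, z forward; pixel columns grow to the right and rows downward; lengths in m; the calibration is good to about 2 mm. A picture is of the moment at which its call begins. There is no depth.
A pose or a line that the arm cannot do raises manip.MotionError and nothing moves.
- finish_job(): hands the job in, once; it reports no verdict.
The state is a dict: "clock": time; "q": joint angles; "qd": joint speeds; "joint_efforts": joint torques, N m; "ee_pos": TCP position; "orientation": TCP orientation; "force": force on the tool from outside, world axes, zero at the start; "moment": the same for the moment, N m; "finger_gap": opening from 0.0 (shut) to 1.0 (fully open).
Only numpy, scipy, OpenCV 4.12 (cv2) and the standard library are available. Lean on these libraries where they do the work, as an engineer would, in place of code of your own. Each camera call takes 0.05 s, during which the arm holds its last target.

## Working session

There is one attempt and no reset: what is moved stays moved. The work goes in short steps, each a Python script; the robot and the scene stay as the last script left them, time stands still between calls to the robot, and variables do not carry over. Pictures are saved under pics/ and viewed, and the job is handed in when it is done.

```bash
ls; mkdir -p pics; python3 - <<'E'
from rig import vision,telemetry
import cv2,pickle
d={}
for n in ["scene","top","wrist"]:
    im=vision.get_image(n); d[n]=im
    cv2.imwrite(f"pics/{n}0.png",im["color"][:,:,::-1])
    print(n,im["fx"],im["cx"],im["cy"],im["R"],im["t"])
pickle.dump(d,open("d0.pkl","wb"))
s=telemetry.get_state();print(s["clock"],s["ee_pos"],s["orientation"],s["finger_gap"])
E
```

```text
pics
scene 499.0783185354907 281.9496969354966 213.16932769073557 [[-6.80493899e-01 -7.32753623e-01  4.26410038e-04]
 [-5.60091943e-01  5.19770994e-01 -6.45085366e-01]
 [ 4.72467003e-01 -4.39215484e-01 -7.64110391e-01]] [0.29093273 0.35946106 1.29889178]
top 419.82519397576516 276.85781386663746 200.0862753580066 [[ 0.04334611 -0.99904911  0.00469017]
 [-0.97586898 -0.04334509 -0.21401152]
 [ 0.21401132  0.00469958 -0.97681988]] [-0.0796277   0.52185283  1.38444795]
wrist 300.60382233860986 277.1016221016991 212.01952445550978 [[ 3.52139800e-01 -9.35947387e-01  2.24462488e-04]
 [-8.99388286e-01 -3.38318452e-01  2.76841716e-01]
 [-2.59033341e-01 -9.76888654e-02 -9.60915508e-01]] [-0.62565922 -0.03516611  0.38998417]
0.15 [ 0.21986227 -0.58465138  0.23714515] [[-5.19634670e-04  9.36008489e-01  3.51977042e-01]
 [ 1.08289358e-03  3.51977410e-01 -9.36007869e-01]
 [-9.99999279e-01 -1.05228462e-04 -1.19649725e-03]] 1.0048545243324665
```

View pics/scene0.png

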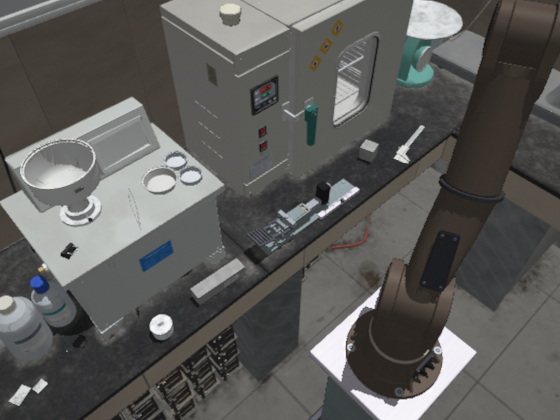

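View pics/top0.png

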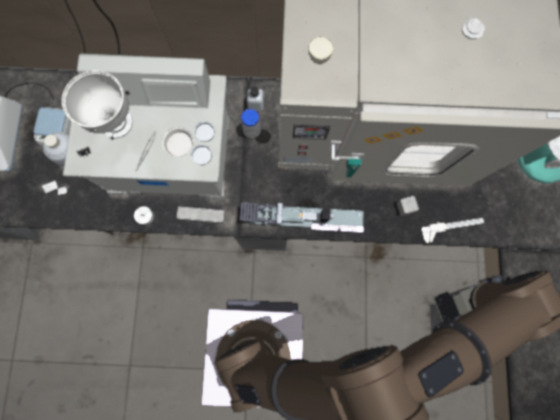

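View pics/wrist0.png

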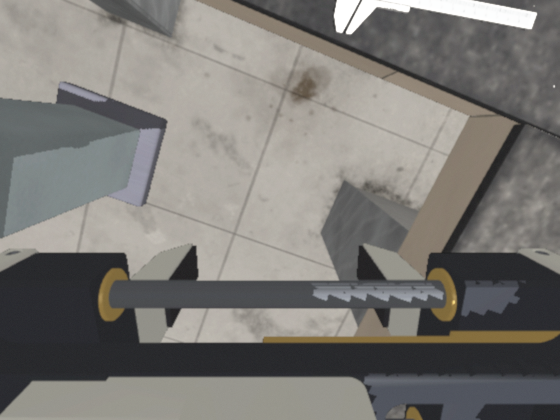

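```bash
python3 - <<'E'
import cv2,pickle
d=pickle.load(open("d0.pkl","rb"))
def crop(n,u,v,w,h,s):
    c=d[n]["color"][v:v+h,u:u+w,::-1]
    cv2.imwrite(f"pics/c_{n}.png",cv2.resize(c,None,fx=s,fy=s,interpolation=cv2.INTER_CUBIC))
crop("top",230,190,150,60,5)
crop("scene",240,170,130,90,6)
E
```

```text
(no output)
```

View pics/c_top.png

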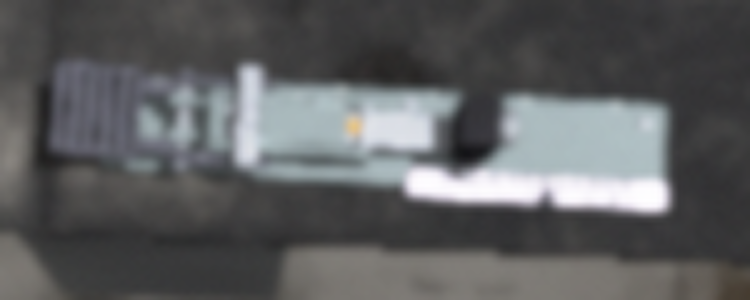

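View pics/c_scene.png

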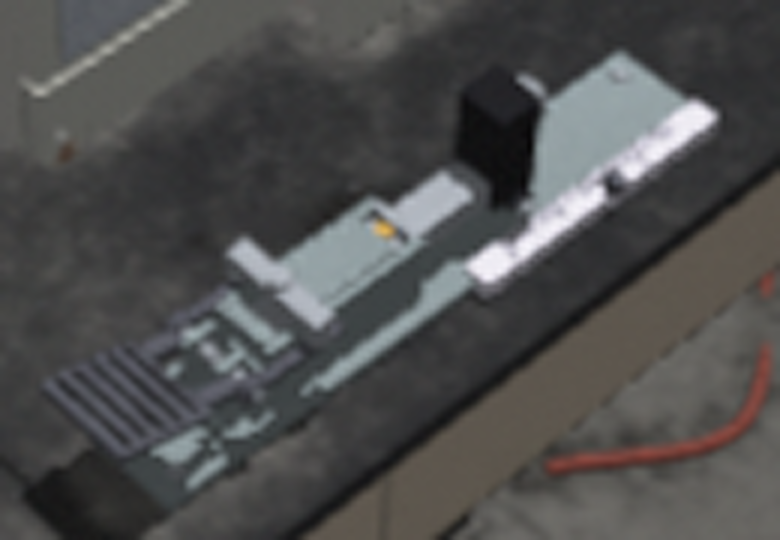

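```bash
cat > h.py <<'E'
import numpy as np
from scipy.optimize import least_squares
def proj(c,X):
    p=np.asarray(X)@c["R"].T+c["t"]
    return np.c_[c["fx"]*p[:,0]/p[:,2]+c["cx"],c["fy"]*p[:,1]/p[:,2]+c["cy"]]
def g2w(p,L):
    x,y,a=p[:3]; c,s=np.cos(a),np.sin(a)
    L=np.asarray(L,float)
    # local x = (c,s), local y = (-s,c); a ~ -pi/2
    return np.c_[x+c*L[:,0]-s*L[:,1], y+s*L[:,0]+c*L[:,1], L[:,2]]
E
cat > fit0.py <<'E'
from h import *
import pickle
d=pickle.load(open("d0.pkl","rb"))
T=[((668,104),(210,33,10)),((668,210),(210,-38,14)),((405,196),(30,-38,14)),((251,116),(-84,0,80)),((478,123),(70,0,102))]
S=[((620,50),(210,33,10)),((718,115),(210,-38,14)),((482,285),(30,-38,14)),((467,265),(30,-20,14)),((280,284),(-84,0,80)),((493,94),(70,0,102))]
def px(l,s,o): return (np.array([a for a,_ in l])+.5)/s-.5+o
pt,ps=px(T,5,(230,190)),px(S,6,(240,170))
Lt=np.array([b for _,b in T])/1000;Ls=np.array([b for _,b in S])/1000
ct=px([((547,190),0)],5,(230,190)); cs=px([((613,182),0)],6,(240,170))
def res(p):
    r=[(proj(d["top"],g2w(p,Lt))-pt),(proj(d["scene"],g2w(p,Ls))-ps)]
    m=np.array([[.07+p[3],-.033,.022]])
    r+=[proj(d["top"],g2w(p,m))-ct,proj(d["scene"],g2w(p,m))-cs]
    return np.concatenate(r).ravel()
f=least_squares(res,[.5,0,-1.57,.05],loss="soft_l1")
print(f.x);print(f.fun.reshape(-1,2).round(1))
np.save("pose0.npy",f.x)
for n,L in dict(pad=(-187,0,69),bolt=(-84,0,80),grip=(74,0,82)).items(): print(n,g2w(f.x,[np.array(L)/1000]))
E
python3 fit0.py
```

```text
[ 0.47612704 -0.14868008 -1.57219669  0.05721904]
[[-1.1  0.7]
 [-0.9 -0.8]
 [ 0.1 -0.3]
 [-1.2  0. ]
 [ 0.1 -0.5]
 [ 0.3  0.3]
 [-0.1 -0.1]
 [ 1.3 -0. ]
 [-0.3  0.1]
 [ 0.5 -1.2]
 [ 1.4 -0.1]
 [-0.1  0.4]
 [-0.5 -1. ]]
pad [[0.47638891 0.03831974 0.069     ]]
bolt [[ 0.47624467 -0.06468016  0.08      ]]
grip [[ 0.47602342 -0.22268001  0.082     ]]
```

```bash
cat >> h.py <<'E'
def att(a):
    z=np.array([np.cos(a),np.sin(a),0]); x=np.array([0,0,-1.]); y=np.cross(z,x)
    return np.c_[x,y,z]
E
python3 - <<'E'
from rig import *
from h import *
import cv2,pickle
p=np.load("pose0.npy")
t0=telemetry.get_state()["clock"]
w=g2w(p,[[.09,-.01,.25]])[0]
manip.movep(w,att(p[2]))
im=vision.get_image("wrist");pickle.dump(im,open("w1.pkl","wb"))
cv2.imwrite("pics/w1.png",im["color"][:,:,::-1])
w=g2w(p,[[-.187,0,.25]])[0]
manip.movep(w,att(p[2]))
im=vision.get_image("wrist");pickle.dump(im,open("w2.pkl","wb"))
cv2.imwrite("pics/w2.png",im["color"][:,:,::-1])
s=telemetry.get_state();print(t0,s["clock"],s["ee_pos"],s["force"])
E
```

```text
0.15 2.8917 [0.47680876 0.03678129 0.24997323] [0.62132798 0.38764887 0.27481241]
```

View pics/w1.png

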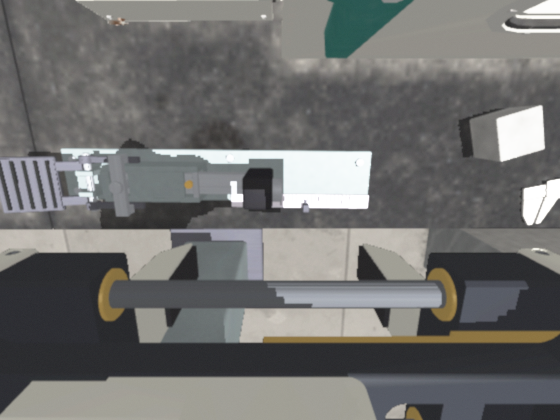

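View pics/w2.png

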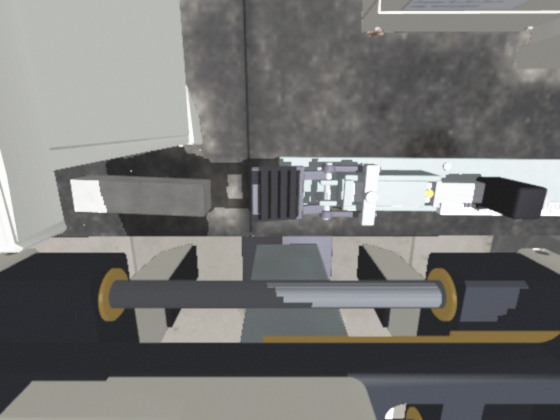

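```bash
python3 - <<'E'
from h import *
import cv2,pickle
d=pickle.load(open("d0.pkl","rb"))
def ray(c,u,v,z):
    r=c["R"].T@np.array([(u-c["cx"])/c["fx"],(v-c["cy"])/c["fy"],1]); o=-c["R"].T@c["t"]
    return o+r*(z-o[2])/r[2]
w2=pickle.load(open("w2.pkl","rb"))
for n,c,u,v in [("w2 corner",w2,193,145),("w2 left",w2,10,240),("scene bot",d["scene"],112,330)]:
    for z in (0,.05,.1): print(n,z,ray(c,u,v,z).round(3))
# refit in wrist images
for n in("w1","w2"):
    c=pickle.load(open(n+".pkl","rb"))["color"][130:260,:,::-1]
    a=c[:, :400] if n=="w1" else c[:,160:560]
    cv2.imwrite(f"pics/{n}c.png",cv2.resize(a,None,fx=2,fy=2,interpolation=cv2.INTER_CUBIC))
p=np.load("pose0.npy")
w1=pickle.load(open("w1.pkl","rb"))
L=np.array([(210,33,10),(210,-38,14),(30,-38,14),(-84,34,80),(-84,-34,80),(55,17,102),(85,17,102),(85,-17,102),(55,-17,102),(70+p[3]*1e3,-33,25),(-187,0,69)])/1e3
print(proj(w1,g2w(p,L)).round(1)); print(proj(w2,g2w(p,L)).round(1))
E
```

```text
w2 corner 0 [0.528 0.144 0.   ]
w2 corner 0.05 [0.531 0.13  0.05 ]
w2 corner 0.1 [0.534 0.117 0.1  ]
w2 left 0 [0.397 0.413 0.   ]
w2 left 0.05 [0.417 0.365 0.05 ]
w2 left 0.1 [0.436 0.318 0.1  ]
scene bot 0 [0.552 0.506 0.   ]
scene bot 0.05 [0.521 0.51  0.05 ]
scene bot 0.1 [0.49  0.513 0.1  ]
[[369.5 151. ]
 [365.9 206. ]
 [229.6 206.2]
 [107.5 155.9]
 [117.2 218.3]
 [239.  175.3]
 [269.4 175.3]
 [269.6 208.4]
 [240.2 208.5]
 [304.  204.5]
 [ 24.7 186.2]]
[[585.1 159.3]
 [573.1 213.5]
 [438.  213.7]
 [372.3 166. ]
 [367.  227.1]
 [516.5 185.7]
 [546.5 185.6]
 [538.4 218.1]
 [509.3 218.2]
 [518.2 212.3]
 [274.7 195.3]]
```

View pics/w1c.png

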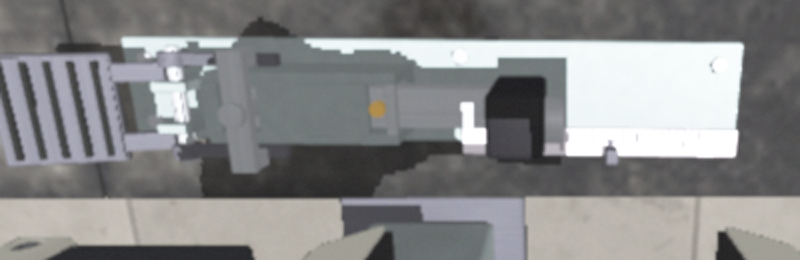

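View pics/w2c.png

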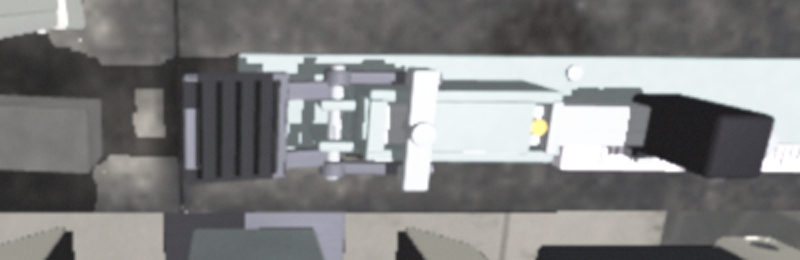

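```bash
python3 - <<'E'
from rig import *
from h import *
import cv2,pickle
p=np.load("pose0.npy")
jaws.grasp(10)
P=lambda z:g2w(p,[[-.188,-.006,z]])[0]
manip.move_linear(P(.095),velocity=.15)
f0=np.array(telemetry.get_state()["force"]);print(f0,telemetry.get_state()["finger_gap"])
for z in (.075,.068,.064,.062,.060,.058,.056):
    manip.move_linear(P(z),velocity=.05)
    s=telemetry.get_state();f=np.array(s["force"])-f0
    print(z,s["ee_pos"][2].round(4),f.round(1))
    if f[2]>22: break
manip.dwell(.2)
s=telemetry.get_state();print(s["ee_pos"],np.array(s["force"])-f0,s["clock"])
im=vision.get_image("scene");cv2.imwrite("pics/s1.png",cv2.resize(im["color"][150:270,220:380,::-1],None,fx=5,fy=5))
E
```

```text
[ 0.74124472 -0.30255226  0.0385265 ] 0.0019126454621632078
0.075 0.0748 [0.2 2.6 4.3]
0.068 0.0681 [-0.3  5.7  7.4]
0.064 0.0646 [-2.   6.5 12.1]
0.062 0.0638 [-8.1  4.5 34.2]
[0.47153882 0.04099052 0.06385912] [-7.50166788  4.89451871 34.34583105] 7.05
```

View pics/s1.png

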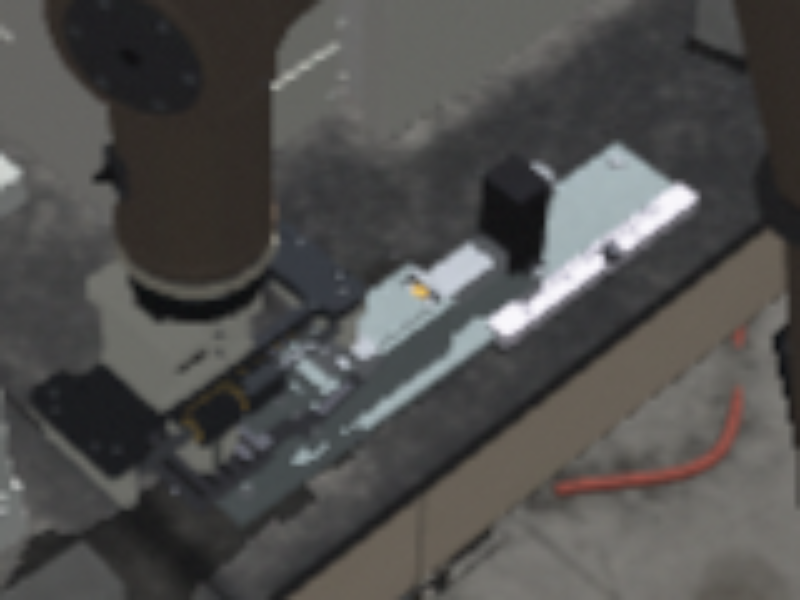

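```bash
python3 - <<'E'
from rig import *
from h import *
import cv2,pickle
p=np.load("pose0.npy")
P=lambda z:g2w(p,[[-.188,-.006,z]])[0]
manip.move_linear(P(.19),velocity=.15)
manip.movep(g2w(p,[[.075,0,.19]])[0],att(p[2]))
jaws.release()
manip.dwell(.3)
s=telemetry.get_state();print(s["ee_pos"],s["force"],s["clock"],g2w(p,[[.075,0,.19]])[0])
im=vision.get_image("scene");pickle.dump(im,open("s2.pkl","wb"));cv2.imwrite("pics/s2.png",cv2.resize(im["color"][150:270,220:380,::-1],None,fx=5,fy=5))
im=vision.get_image("wrist");pickle.dump(im,open("w3.pkl","wb"));cv2.imwrite("pics/w3.png",im["color"][:,:,::-1])
E
```

```text
[ 0.47601678 -0.22366392  0.18998838] [ 0.12474557 -0.09615286 -0.32939945] 10.8833 [ 0.47602201 -0.22368     0.19      ]
```

View pics/s2.png

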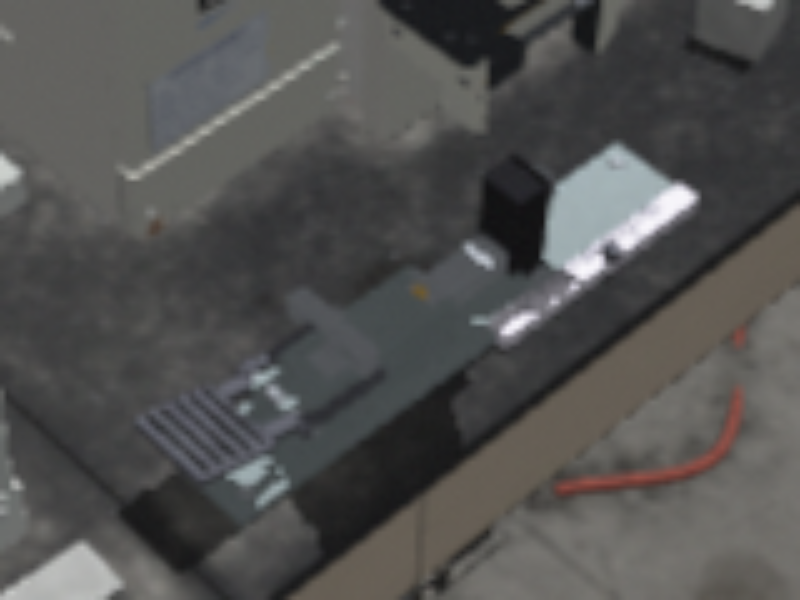

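View pics/w3.png

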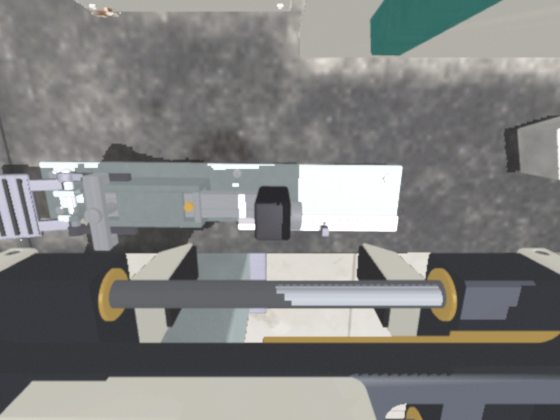

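```bash
python3 - <<'E'
import cv2,pickle
c=pickle.load(open("w3.pkl","rb"))["color"][:,:,::-1]
cv2.imwrite("pics/w3c.png",cv2.resize(c[150:250,220:420],None,fx=4,fy=4,interpolation=cv2.INTER_CUBIC))
from h import *
w3=pickle.load(open("w3.pkl","rb"));p=np.load("pose0.npy")
L=np.array([(210,33,10),(210,-38,14),(-84,34,92),(-84,-34,92),(55,17,102),(85,17,102),(85,-17,102),(55,-17,102),(70+p[3]*1e3,-33,25),(-187,0,69)])/1e3
print(((proj(w3,g2w(p,L))-[220,150])*4).round(0))
E
```

```text
[[ 720.   62.]
 [ 698.  314.]
 [-552.  108.]
 [-497.  413.]
 [ 123.  200.]
 [ 272.  200.]
 [ 270.  358.]
 [ 127.  358.]
 [ 414.  310.]
 [-909.  238.]]
```

View pics/w3c.png

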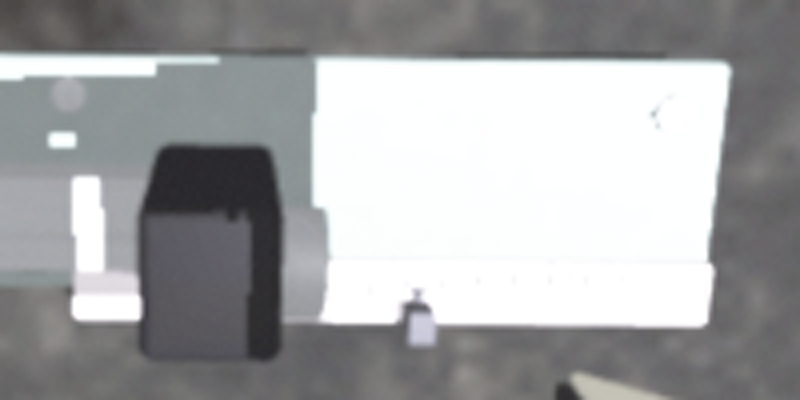

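```bash
cat > fit3.py <<'E'
from h import *
import pickle
w3=pickle.load(open("w3.pkl","rb"));p0=np.load("pose0.npy")
L=np.array([(210,33,10),(210,-38,14),(210,-20,14),(55,-17,102),(85,-17,102),(85,17,102),(55,17,102)])/1e3
px=np.array([(730,62),(712,325),(714,264),(141,358),(281,358),(272,146),(158,146)],float)
# head top face far edge: dark/light boundary ambiguous -> use only near edge rows
px=(px+.5)/4-.5+[220,150]
mp=(np.array([[416,291]])+.5)/4-.5+[220,150]
def res(q):
    p=np.r_[q[:3],0]
    a=(proj(w3,g2w(p,L[:5]))-px[:5])
    b=proj(w3,g2w(p,[[.07+q[3],-.027,.0165]]))-mp
    return np.r_[a.ravel(),b[0,0],(q[2]-p0[2])*100]
f=least_squares(res,p0,loss="soft_l1");print(f.x,p0);print(f.fun.round(2))
np.save("pose3.npy",f.x)
E
python3 fit3.py
```

```text
[ 0.47656037 -0.15121591 -1.57898956  0.05616872] [ 0.47612704 -0.14868008 -1.57219669  0.05721904]
[ 0.41  1.25 -1.29 -1.56  0.08 -1.45 -0.27  0.21  0.56  0.42  0.   -0.68]
```

```bash
python3 - <<'E'
from rig import *
from h import *
import cv2,pickle
p=np.load("pose3.npy"); p[2]=-1.575; np.save("pose.npy",p)
P=lambda x,z:g2w(p,[[x,0,z]])[0]
manip.move_linear(P(.075,.12),att(p[2]),velocity=.2)
f0=np.array(telemetry.get_state()["force"])
manip.move_linear(P(.075,.075),velocity=.08)
s=telemetry.get_state();print(s["ee_pos"],np.array(s["force"])-f0)
jaws.grasp(30)
manip.dwell(.3)
s=telemetry.get_state();print(s["ee_pos"],np.array(s["force"])-f0,s["finger_gap"]*92,s["clock"])
im=vision.get_image("scene");cv2.imwrite("pics/s3.png",cv2.resize(im["color"][150:270,220:380,::-1],None,fx=5,fy=5))
im=vision.get_image("wrist");cv2.imwrite("pics/w4.png",im["color"][:,:,::-1])
E
```

```text
[ 0.47652725 -0.22629197  0.07533281] [-0.23694463  0.80994821 -0.77262662]
[ 0.47624079 -0.22616933  0.07500524] [-1.66357845  4.29968056  0.726472  ] 33.009465013366786 13.4417
```

View pics/s3.png

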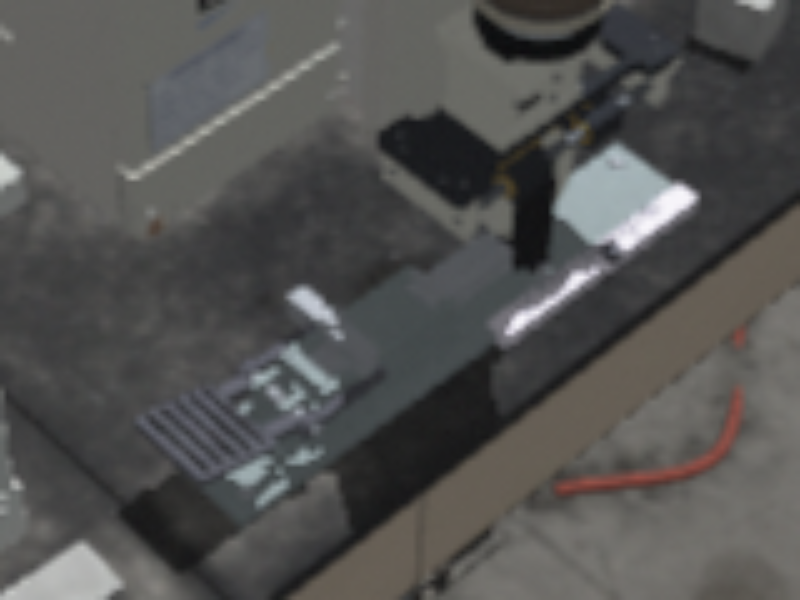

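View pics/w4.png

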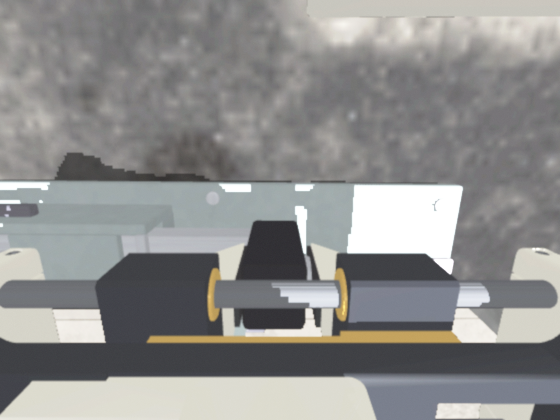

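```bash
python3 - <<'E'
from rig import *
from h import *
import cv2,pickle
p=np.load("pose.npy")
P=lambda x,z:g2w(p,[[x,0,z]])[0]
manip.move_linear(P(.128,.075),velocity=.05)
manip.dwell(.5)
s=telemetry.get_state();print(s["ee_pos"],P(.128,.075),s["force"],s["finger_gap"]*92,s["clock"])
for n in("scene","wrist","top"):
    im=vision.get_image(n);pickle.dump(im,open(n+"5.pkl","wb"))
    c=im["color"][:,:,::-1]
    if n=="scene": c=cv2.resize(c[165:245,280:380],None,fx=8,fy=7.5,interpolation=cv2.INTER_CUBIC)
    if n=="top": c=cv2.resize(c[190:250,290:380],None,fx=8,fy=8,interpolation=cv2.INTER_CUBIC)
    cv2.imwrite(f"pics/{n}5.png",c)
E
```

```text
[ 0.47561965 -0.27934759  0.07498977] [ 0.4760223  -0.27921478  0.075     ] [-2.59863695  3.06386813  3.41821927] 32.757761861534235 15.25
```

View pics/scene5.png

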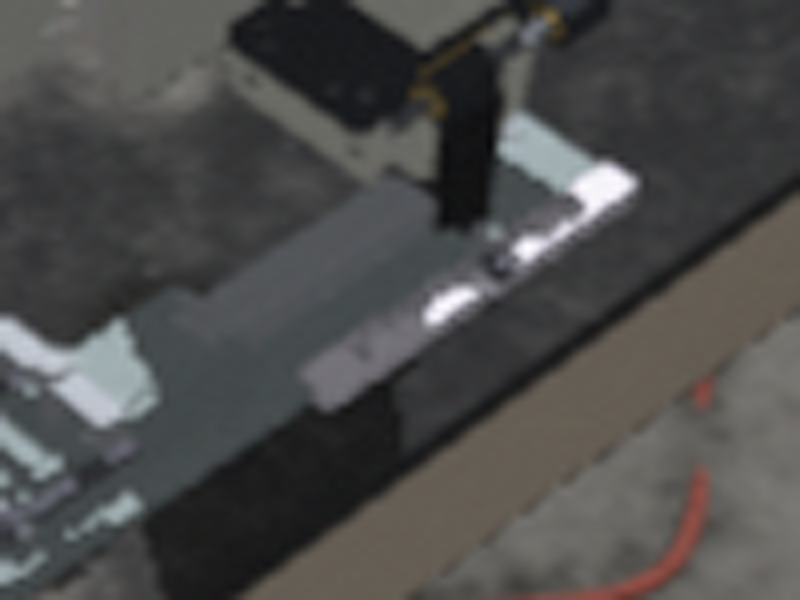

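View pics/wrist5.png

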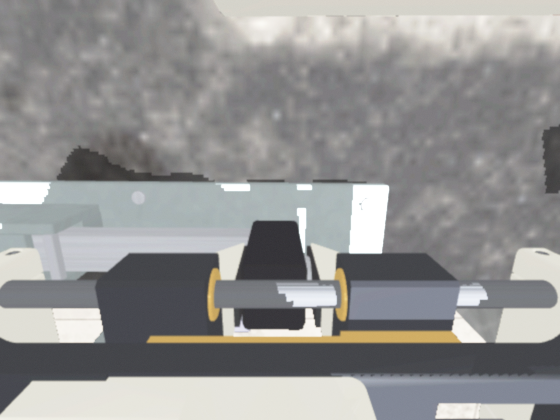

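View pics/top5.png

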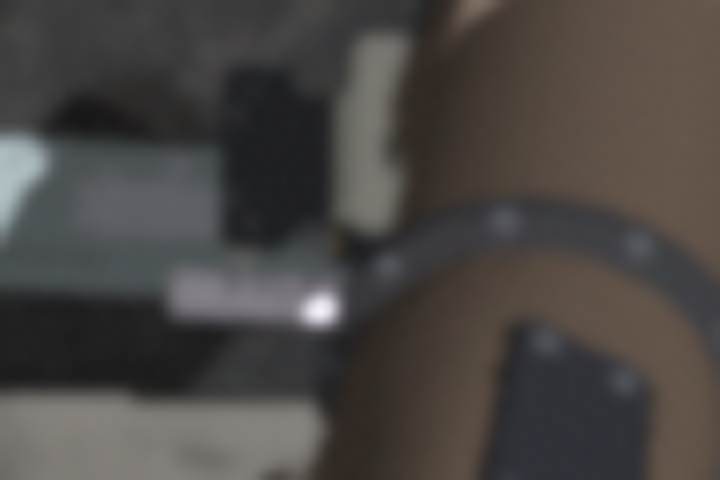

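```bash
python3 - <<'E'
from h import *
import cv2,pickle
d=pickle.load(open("d0.pkl","rb"));s5=pickle.load(open("scene5.pkl","rb"));w5=pickle.load(open("wrist5.pkl","rb"))
g=lambda c:(255*(c/255.)**.5).astype('uint8')
a=cv2.resize(g(d["scene"]["color"][170:225,300:370,::-1]),None,fx=8,fy=8,interpolation=cv2.INTER_CUBIC)
b=cv2.resize(g(s5["color"][170:225,310:380,::-1]),None,fx=8,fy=8,interpolation=cv2.INTER_CUBIC)
cv2.imwrite("pics/cmpA.png",a);cv2.imwrite("pics/cmpB.png",b)
cv2.imwrite("pics/w5c.png",cv2.resize(g(w5["color"][210:345,190:390,::-1]),None,fx=4,fy=4,interpolation=cv2.INTER_CUBIC))
p=np.load("pose0.npy");q=np.load("pose.npy")
for P,c,o,k in ((p,s5,(310,170),8),(q,w5,(190,210),4)):
    print(((proj(c,g2w(P,np.array([(70+56.5,-24.5,15),(70+56.5,-33,25),(55+56.5,-17,32),(85+56.5,-17,32),(85+56.5,17,32),(55+56.5,17,102),(85+56.5,17,102),(55+56.5,-17,102),(85+56.5,-17,102),(210,33,10)])/1e3))-o)*k).round(0))
E
```

```text
[[232. 232.]
 [250. 227.]
 [196. 212.]
 [247. 175.]
 [186. 130.]
 [148.  46.]
 [200.   9.]
 [211.  92.]
 [264.  54.]
 [266.  65.]]
[[333. 207.]
 [333. 273.]
 [246. 210.]
 [419. 210.]
 [422.  22.]
 [187. 206.]
 [461. 206.]
 [197. 471.]
 [453. 471.]
 [798. -99.]]
```

View pics/cmpA.png

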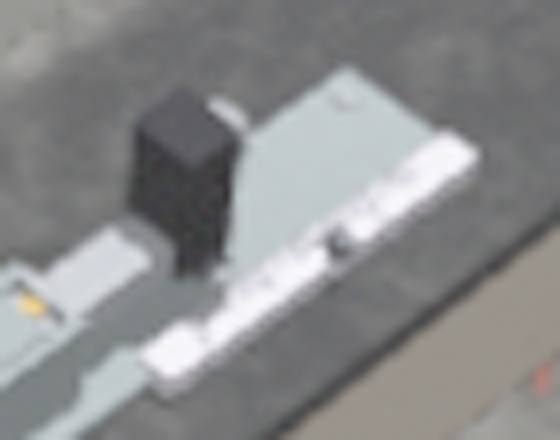

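View pics/cmpB.png

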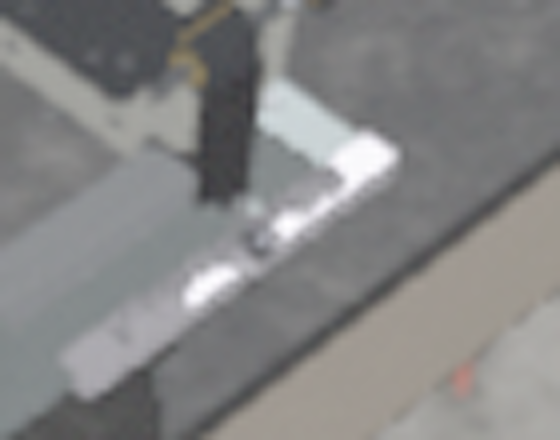

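View pics/w5c.png

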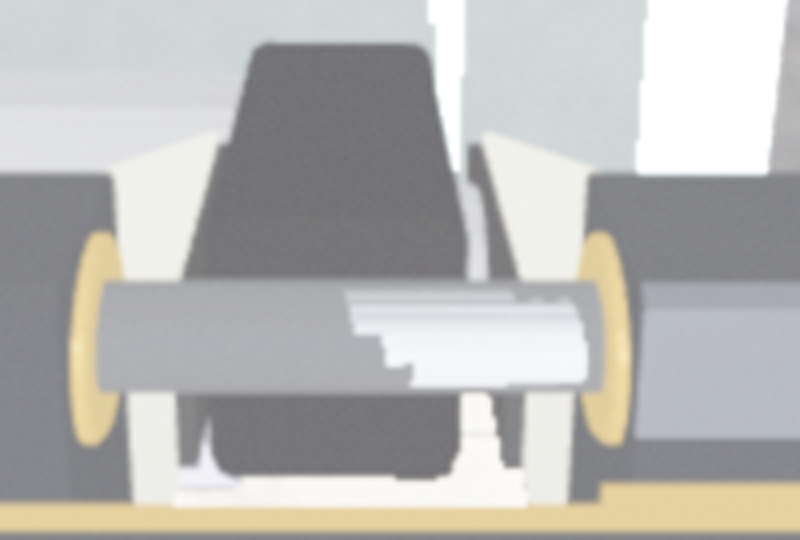

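```bash
python3 - <<'E'
from rig import *
from h import *
p=np.load("pose.npy")
P=lambda x,z:g2w(p,[[x,0,z]])[0]
ex=np.array([np.cos(p[2]),np.sin(p[2])])
manip.move_linear(P(.082,.075),velocity=.06)
for x in np.arange(.080,.0635,-.001):
    manip.move_linear(P(x,.075),velocity=.03); manip.dwell(.1)
    s=telemetry.get_state(); lx=(s["ee_pos"][:2]-p[:2])@ex; f=np.array(s["force"][:2])@ex
    print(round(x,4),round(lx*1e3,2),f.round(2),round(s["finger_gap"]*92,2))
    if f>12: break
print(s["clock"])
E
```

```text
0.08 79.96 -3.3 33.15
0.079 79.07 -1.77 33.2
0.078 77.96 -2.37 33.05
0.077 76.9 -2.21 32.88
0.076 75.9 -2.51 32.92
0.075 74.91 -2.58 33.67
0.074 73.92 -3.19 33.26
0.073 72.93 -2.17 33.24
0.072 71.89 -2.12 32.85
0.071 70.93 -2.19 32.62
0.07 69.92 -2.6 32.96
0.069 69.81 3.33 32.85
0.068 69.7 6.96 32.67
0.067 69.63 9.35 32.54
0.066 69.55 13.08 32.54
21.5667
```

```bash
python3 - <<'E'
import cv2,pickle,numpy as np
c=pickle.load(open("w3.pkl","rb"))["color"][:,:,::-1].astype(float)
a=c[205:240,290:410]; a=np.clip((a-150)*255/105,0,255)
g=(255*(a/255)**3).astype('uint8')
cv2.imwrite("pics/w3t.png",cv2.resize(g,None,fx=6.6,fy=6.6,interpolation=cv2.INTER_CUBIC))
b=pickle.load(open("d0.pkl","rb"))["scene"]["color"][180:222,315:365,::-1].astype(float)
g=np.clip((b-60)*255/195,0,255)
cv2.imwrite("pics/s0t.png",cv2.resize(g.astype('uint8'),None,fx=14,fy=14,interpolation=cv2.INTER_CUBIC))
E
```

```text
(no output)
```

View pics/w3t.png

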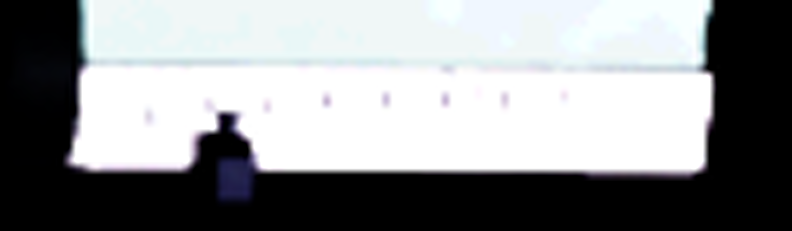

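View pics/s0t.png

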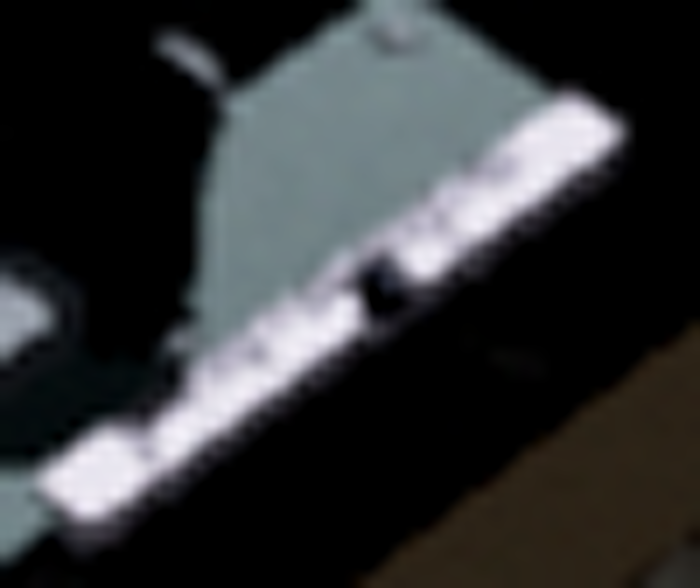

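```bash
python3 - <<'E'
from h import *
import pickle
c=pickle.load(open("w3.pkl","rb"));p=np.load("pose.npy");p[1]=-.1493
L=np.array([(x,-25,14) for x in (115,125,135,185,210)]+[(127.6,-27,16.5)])/1e3
print(((proj(c,g2w(p,L))-[290,205]+.5)*6.6).round(0))
from rig import *
P=lambda x,z:g2w(np.load("pose.npy"),[[x,0,z]])[0]
p=np.load("pose.npy");ex=np.array([np.cos(p[2]),np.sin(p[2])])
manip.move_linear(P(.1273,.075),velocity=.05);manip.dwell(.5)
for i in range(3):
    s=telemetry.get_state(); print((s["ee_pos"][:2]-p[:2])@ex*1e3-69.85,np.array(s["force"]).round(1),s["finger_gap"]*92,s["clock"]);manip.dwell(.2)
import cv2
im=vision.get_image("scene");pickle.dump(im,open("scene6.pkl","wb"))
a=np.clip(im["color"][175:217,315:365,::-1].astype(float)*1.3,0,255).astype('uint8')
cv2.imwrite("pics/s6.png",cv2.resize(a,None,fx=14,fy=14,interpolation=cv2.INTER_CUBIC))
cv2.imwrite("pics/s6b.png",cv2.resize(im["color"][150:270,220:380,::-1],None,fx=5,fy=5))
E
```

```text
[[148.  86.]
 [206.  86.]
 [265.  86.]
 [558.  87.]
 [704.  87.]
 [223. 102.]]
55.84743632373882 [-3.9  3.9  5. ] 32.40464094954899 23.4417
55.89712702671277 [-3.7  3.8  6. ] 33.035399494637026 23.6417
55.90372897638369 [-3.7  3.3  5.9] 33.2529457100794 23.8417
```

View pics/s6.png

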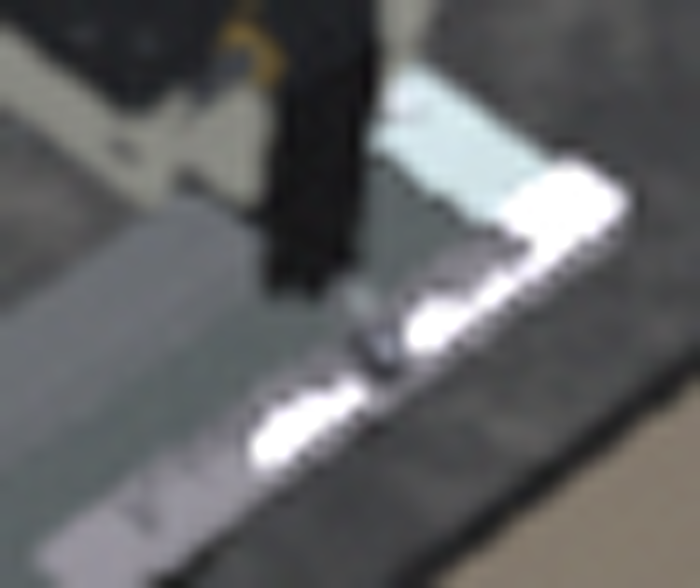

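View pics/s6b.png

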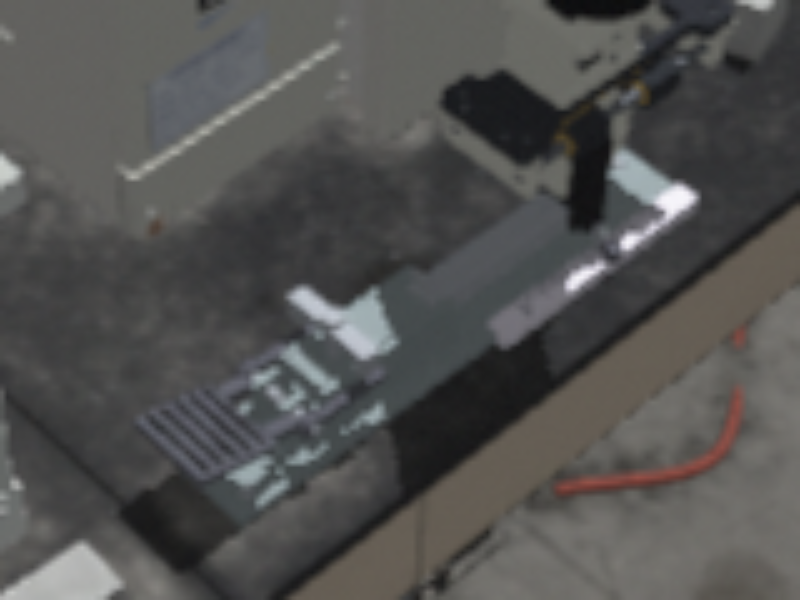

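```bash
python3 - <<'E'
from rig import *
from h import *
p=np.load("pose.npy");ex=np.array([np.cos(p[2]),np.sin(p[2])])
P=lambda x,z:g2w(p,[[x,0,z]])[0]
cmd=.1273
def e(): 
    s=telemetry.get_state(); return (s["ee_pos"][:2]-p[:2])@ex*1e3-69.85, s
for i in range(4):
    v,s=e(); print(round(cmd,4),round(v,2),np.array(s["force"]).round(1),round(s["finger_gap"]*92,2),np.abs(s["qd"]).max().round(4),s["clock"])
    if abs(v-57.7)<.4: break
    cmd+=(57.7-v)/1e3*.9
    manip.move_linear(P(cmd,.075),velocity=.02);manip.dwell(.8)
manip.dwell(.8)
v,s=e();print(v,s["force"],s["finger_gap"]*92)
E
```

```text
0.1273 55.88 [-4.2  5.2  5.1] 33.18 0.0012 24.0917
0.1289 57.35 [-3.4  5.2  5.9] 33.13 0.0017 25.1417
57.34813688936322 [-5.06983025  4.98168147  5.65986711] 33.50849999049741
```

```bash
python3 -c "
from rig import *
finish_job();print(telemetry.get_state()['clock'])"
```

```text
the job is handed in; nothing more can be done
the job is handed in; nothing more can be done
```

I set the length stop and handed the job in at about 26 s of robot time. The arm was held out at about 57.3 mm, and I put the marker clip at 57.2–57.9 mm. `finish_job()` gives no verdict, so the result is not confirmed.

- **Treadle:** I pressed it until the force jumped from 12 N to 34 N at its stop, then let it up. The scene images afterwards show the treadle up and the park bolt's yoke lifted.
- **Lock button:** I squeezed the head with 30 N. The fingers closed to about 33 mm, against 33.5 mm expected with the button fully in.
- **Arm position:** I ran the squeezed arm back against its home stop to get a zero, then drew it out to the clip. At the end the tool was still, the fingers were at 33–33.5 mm and the spring pull was about 5 N.
- **Bystanders and clip:** The clip looked unmoved in the scene pictures. I did not check the bystanders separately; the arm never came near enough to touch them.

**Disagreements:** My readings of the clip differed: 56.2 mm from one wrist-camera fit, 57.2 mm from the scene and top images, and 57.8–57.9 mm from the scale ticks. The last two are the ones I used. My extension figures for the first pull also differed, from 56 to about 60 mm depending on the method, which is why I zeroed against the home stop. The arm also stopped about 1.5 mm short of its commanded position under the spring pull, and I corrected for that. I never saw the pointer and clip lined up clearly, so the alignment rests on these measurements.

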